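Draw the pull board out from under the bisque stack

ROBOT

A 7-joint arm with a two-finger parallel gripper is mounted at the origin on the work surface. World frame = base frame: x ahead of the robot, y to its left, z up, the work surface at z = 0. Lengths are in mm, angles in rad, forces in N, time in s.
With the tool pointing down it reaches from about 425 to 825 mm from the base axis. Payload 3.6 kg.
Tool frame: the origin (TCP) lies at the very end of the fingers, on their centre line; the grasp point (between the pads) lies 19 mm behind it (bot.pinch_z is the distance from the TCP to the grasp point, in mm); z points along the fingers, y is the line along which they close (so a half turn about z gives the same grasp; the last joint's range is limited). The gripper opens to 93 mm and grips with 3 to 60 N. Pads are 15 mm wide; open, the fingers measure 128 mm over their backs; the gripper's body (75 mm by 188 mm) begins 65 mm behind the grasp point.
Start: joints at [1.2, 0.615, -0.013, 1.423, 0.008, 1.103, -0.04], TCP at [219.104, -611.925, 186.64] pointing down, gripper open.
Joint ranges: [-3.12, 3.12], [-0.3, 2.06], [-1.34, 1.32], [0.26, 2.42], [-1.36, 4.5], [0.01, 1.98], [-2.84, 2.84]. Speed limits (rad/s): [2.79, 2.79, 3.14, 3.14, 3.14, 3.14, 3.14].

INTERFACE

Orientations are given as a unit quaternion [w, x, y, z].
In Python, from cell import bot gives the robot as it stands.
- The arm moves only by the shell command python3 -m jog 'ROWS' [OPENING]. ROWS is JSON, a list of rows, each a list of 4 numbers: the shift along the tool's x, y, z in units of 30 mm (1.0 is 30 mm), then the turn about the tool's z in units of 5 degrees (1.0 is 5 degrees). A call has 1 to 8 rows; each row shifts and turns the commanded pose from where the row before left it, along the tool's axes as they then stand; what a row does not reach is not made up. A row lasts 1/12 s, in which the tool goes at most 41.7 mm and 7.16 degrees, less where a joint would pass 70% of its speed; a pose out of reach is approached as far as the arm can. A call is refused whole if a number of a shift passes 1 or a number of a turn 1, either way. A call with a gripper value outside its range is refused whole. OPENING is the opening, from 0 (shut) to 1 (fully open), set as the call begins (- or left out, the last holds). The fingers move at their own pace and stop on an object; the grip force is fixed at half the most. Time passes only in rows, so rows that do not move let the fingers close. It gives the time, the measured TCP pose, the force, the opening and the grip force at its end, in the units of the state.
- bot.get_state(): the state, without advancing time (a new reading comes with each control period).
- bot.read_camera(name): name is "scene" or "top" or "wrist"; returns (picture, depth): 384x512x3 uint8, red, green, blue; 384x512 float32, mm along the optical axis (not along the pixel's ray), 0 where there is no reading.
- bot.get_calibration(name): a dict with "vfov" (degrees; the focal length in pixels is half the picture's height over the tangent of half this angle, whatever the lens; pixels are square), "cx", "cy" (the principal point, pixels), "pose" (4x4, takes a point from camera to world coordinates). Camera axes: x right, y up, looking along -z (the intrinsics and any distortion apply to the point x, -y, -z); pixel columns grow to the right and rows downward; lengths in mm; the calibration is good to about 2 mm. The wrist camera is an equidistant fisheye: a pixel r from the principal point sees the ray r / f radians off the axis. A picture is of the moment at which its call begins: read the wrist's pose just before it. get_calibration takes no time and is no camera call; for the wrist camera it gives the pose at the moment of the call.
- bot.hand_in(): hands the job in; it is judged then, once.
The state is a dict: "clock": time; "q": joint angles; "joint_velocities": joint speeds; "joint_torque": joint torques, N m; "position": TCP position; "tool_rot": TCP orientation; "ft_force": force on the tool from outside, world axes, zero at the start; "ft_torque": the same for the moment, N m; "grip_width": finger opening in mm; "gripper_force": force on a finger pad.
Only numpy, scipy, OpenCV 4.12 (cv2) and the standard library are available. Lean on these libraries where they do the work, as an engineer would, in place of code of your own. Each camera call takes 0.05 s, during which the arm holds its last target. There are 200 camera calls.

TASK

Draw the wooden pull board out from under the stack of bisque tiles by its peg, sliding it flat on the bench between the guide rails and gently, without forcing it against the wood of the jig, until it is clear of the stop posts. The tiles and the cup must come down onto the bench still stacked and upright; do not touch them or the things standing around. Then lift the board out and lay it flat on the cork mat.

Things in the scene. Friction and masses are not known exactly. Their poses are not given: they have to be found in the camera images.
- board: waxed wooden pull board, 180 x 40 x 8 mm, 0.1 kg, flat on the bench under the stack; origin at the centre of its underside, x along its length, from the round-nosed peg end (-x) to the square end under the stack (+x), z up. An upright round peg, 22 mm across, stands at x = -70 mm (centre of the nose, radius 20 mm), from 8 to 50 mm above the underside
- peg (a point): point on the peg's axis, 36 mm above the board's underside (14 mm below the peg's top): a good height to grip. In a light pinch (8 N holds well enough for the draw) the board can turn about the peg; a firm one resists that, so the hand must turn with the board
- front_end (a point): tip of the board's round nose, at its underside (board x = -90 mm)
- rear_end (a point): middle of the lower edge of the board's other end, under the stack at the start (board x = +90 mm)
- jig: fixed wooden jig; origin on the bench midway between two stop posts (jig x -8 to 8 mm, y 34 to 52 and -34 to -52 mm, 55 mm high; 14 mm high feet reach out to y = 112 mm). x points to the stack. The board is drawn to jig -x through the 68 mm gap, about 110 mm to be clear; the tiles slide up to 10 mm with it, then the posts hold them back
- stop (a point): point on the bench midway between the post faces that look to the stack (jig x = 8 mm). Pressing the board against posts or rails with over 12 N counts as forcing it; the side force on the tool tells which way to yield
- swivel (a point): on the bench, jig x = -50 mm: pivot of two stiff, waxed guide rails, part of the jig, 14 mm high. Set straight, their channel is 45 mm wide from x = -125 to -245 mm, its mouth flared to 78 mm at x = -80 mm. But they stand askew to one side by 0.07 to 0.24 rad; which side and how much is not measured: the board must turn with them, its peg moving up to 33 mm sideways
- tile0: lowest of three square bisque tiles, 90 x 90 x 10 mm, 0.12 kg, lying on the board close behind the stop posts; origin at the centre of its underside
- tile1: middle tile, same size, same kind of origin
- tile2: top tile, same size, same kind of origin
- cup: bisque cup, 68 mm across and 70 mm high, 0.13 kg, standing on the top tile; origin at the centre of its underside
- mat: fixed cork mat, 260 (x) x 140 (y) x 4 mm, lying on the bench; origin at the centre of its underside
- bowl: bystander: bisque bowl 124 mm across, 45 mm high; origin under its centre
- jar: bystander: squat white glaze jar 68 mm across, 75 mm high; origin under its centre
- brush: bystander: paint brush lying on the bench
Not all that is in view belongs to the job. What is shaped like the board but red is not meant.

How it is judged:
By the outcome, as a careful person would: the job done as asked, in the order asked, and still so for the second after the job is handed in, with the robot touching nothing.
It also fails if it takes over 72 s, if anything falls off the work surface, if the arm or the gripper's body presses on something with over 40 N, if the wrist force passes 120 N, or if a joint passes its speed limit or range.

## Working session

There is one attempt and no reset: what is moved stays moved. The work goes in short steps, Python scripts to look and compute and a shell command to move; the robot and the scene stay as the last step left them, time stands still between calls to the robot, and variables do not carry over. Pictures are saved under pics/ and viewed, at most 10 in all, crops included, and the job is handed in when it is done.

```bash
ls; mkdir -p pics; cat > h.py <<'E'
import numpy as np, cv2
from cell import bot
def grab(n):
    c=bot.get_calibration(n); p,d=bot.read_camera(n); return p,d,c
def ray(c,u,v):
    f=192/np.tan(np.radians(c["vfov"])/2); P=np.array(c["pose"])
    d=np.array([(u-c["cx"])/f,-(v-c["cy"])/f,-1.]); return P[:3,3],P[:3,:3]@d
def onz(c,u,v,z):
    o,d=ray(c,u,v); return o+d*(z-o[2])/d[2]
def cloud(c,d):
    f=192/np.tan(np.radians(c["vfov"])/2); v,u=np.mgrid[:d.shape[0],:d.shape[1]]
    X=np.stack([(u-c["cx"])/f*d,-(v-c["cy"])/f*d,-d],-1); P=np.array(c["pose"])
    return X@P[:3,:3].T+P[:3,3]
def save(n,p,s=1.5):
    cv2.imwrite("pics/"+n,cv2.resize(p[...,::-1],None,fx=s,fy=s,interpolation=cv2.INTER_CUBIC))
E
python3 - <<'E'
from h import *
for n in("top","scene"):
    p,d,c=grab(n); save(n+"0.png",p); np.savez(n+"0.npz",p=p,d=d,**{k:c[k] for k in c})
    print(n,{k:(np.round(c[k],3).tolist()) for k in c if not isinstance(c[k],str)})
s=bot.get_state(); print(s)
E
```

```text
pics
top {'vfov': 44.308, 'cx': 254.985, 'cy': 192.433, 'pose': [[0.028, 0.998, -0.052, 470.205], [-0.999, 0.029, 0.019, 6.55], [0.021, 0.051, 0.998, 1225.217], [0.0, 0.0, 0.0, 1.0]]}
scene {'vfov': 44.698, 'cx': 255.997, 'cy': 190.078, 'pose': [[0.574, -0.454, 0.682, 1373.284], [0.819, 0.323, -0.475, -575.514], [-0.005, 0.831, 0.557, 730.542], [0.0, 0.0, 0.0, 1.0]]}
{'clock': 0.1, 'q': array([ 1.20050905,  0.615773  , -0.01259463,  1.42471957,  0.00807175,
        1.10336521, -0.04042246]), 'joint_velocities': array([-1.52314204e-03, -2.88874406e-04, -1.03853610e-05, -3.75784718e-03,
        6.34369665e-04, -7.69645360e-04,  3.69840838e-04]), 'joint_torque': array([ 1.02623591e-03, -4.60041404e+01,  2.09983787e-01, -1.66243637e+01,
       -6.11864193e-02,  1.69562688e-02,  1.01476116e-04]), 'position': array([ 218.83560724, -611.24325211,  185.63557964]), 'tool_rot': array([-1.09035928e-03,  9.85260978e-01,  1.71054311e-01, -1.95866413e-04]), 'ft_force': array([-0.85516177,  0.26533558,  0.07161946]), 'ft_torque': array([-0.01028025, -0.00244254,  0.01094065]), 'gripper_force': 0.0, 'grip_width': 93.05727518298741}
```

View pics/top0.png

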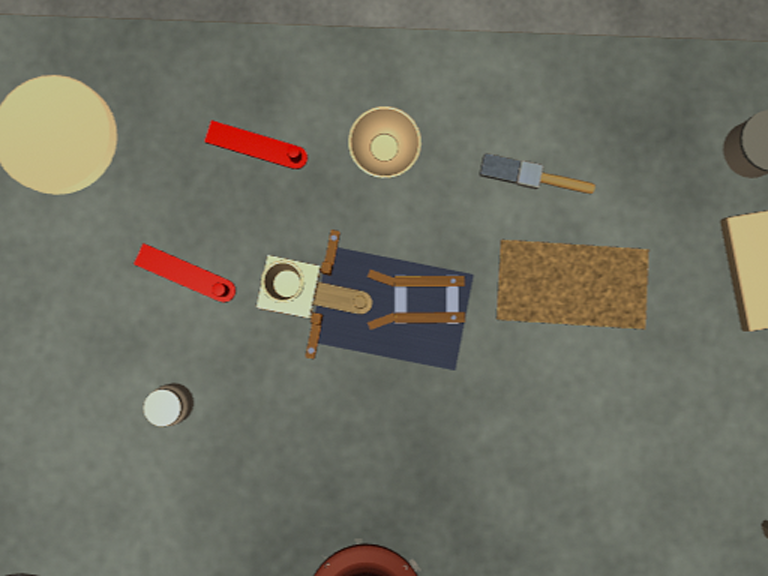

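View pics/scene0.png

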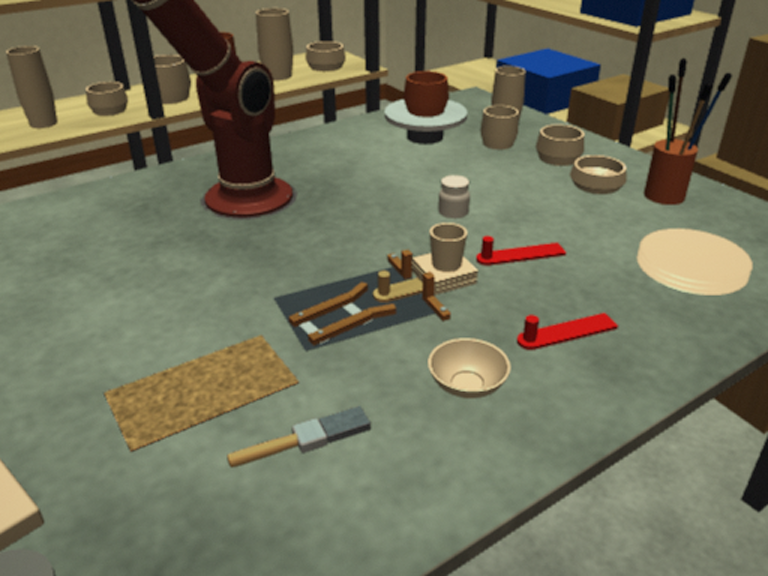

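The top view shows the wooden board at pixel (235,198) at 384x512 scale, with its peg at about (240,200). The stack is at (192,190), the rails at about (280,200) and the mat at (382,190). Two red look-alikes sit at (171,97) and (123,182). Only the wooden one lies under the stack, so I'll confirm it in a crop and measure.

```bash
python3 - <<'E'
from h import *
z=np.load("top0.npz"); p=z["p"];d=z["d"];c={k:z[k] for k in("vfov","cx","cy","pose")}
save("crop.png",p[145:255,160:325],4.8)
W=cloud(c,d)
hsv=cv2.cvtColor(p,cv2.COLOR_RGB2HSV)
roi=np.zeros(d.shape,bool); roi[145:255,160:325]=1
for v,u in[(200,240),(199,225),(190,192),(207,280),(190,280),(168,222),(222,210),(232,300),(190,382),(200,265)]:
    print(u,v,p[v,u],hsv[v,u],W[v,u].round(1))
# brown: jig
m=(hsv[...,0]<16)&(hsv[...,1]>110)&roi&(p[...,0]>60)
n,l,st,ce=cv2.connectedComponentsWithStats(m.astype(np.uint8))
for i in range(1,n):
    if st[i,4]>40:
        P=W[l==i]; (a,b),wh,an=cv2.minAreaRect(np.argwhere(l==i)[:,::-1].astype(np.float32))
        print(i,st[i],ce[i].round(1),"z",np.percentile(P[:,2],[5,50,95]).round(1),"rect",a,b,wh,an)
        for q in cv2.boxPoints(((a,b),wh,an)): print("   ",onz(c,*q,14).round(1)[:2],onz(c,*q,55).round(1)[:2])
m=((hsv[...,0]>10)&(hsv[...,0]<25)&(hsv[...,1]>100)); m[:,:325]=0; m[:155]=0;m[225:]=0;m[:,440:]=0
r=cv2.minAreaRect(np.argwhere(m)[:,::-1].astype(np.float32)); print("mat",r,[onz(c,*q,4).round(1)[:2] for q in cv2.boxPoints(r)])
E
```

```text
240 200 [158 132  87] [ 19 115 158] [510.9  20.7  52.1]
225 199 [147 122  81] [ 19 114 147] [513.8  59.9  10. ]
192 190 [199 208 170] [ 37  47 208] [532.6 141.3  46.4]
280 207 [55 60 75] [113  68  75] [497.4 -82.9   4.1]
280 190 [146  98  43] [ 16 180 146] [540.9 -80.9  15.3]
222 168 [137  93  48] [ 15 166 137] [593.5  70.   12.6]
210 222 [133  90  49] [ 15 161 133] [453.7  96.3  12.7]
300 232 [57 61 76] [114  64  76] [ 434.2 -136.5    2.4]
382 190 [130 100  61] [ 17 135 130] [ 5.497e+02 -3.493e+02 -3.000e-01]
265 200 [158 166 184] [111  36 184] [514.4 -43.4   6.8]
1 [213 153  14  30 149] [220.  168.9] z [ 2.4 13.6 55.5] rect 220.22720336914062 167.6495819091797 (7.5199995040893555, 29.119998931884766) 16.26020622253418
    [560.1  93.2] [557.1  90.2]
    [633.   74.6] [627.5  72.3]
    [628.2  55.8] [622.8  54.1]
    [555.3  74.5] [552.4  72.2]
3 [245 180  65  11 298] [275.3 186.4] z [ 8.8 13.4 17.3] rect 277.0016174316406 186.4755096435547 (64.32086944580078, 9.127937316894531) 3.7517294883728027
    [541.1  10.2] [538.7  10. ]
    [564.6   9.3] [561.4   9.2]
    [ 558.7 -156.6] [ 555.7 -151. ]
    [ 535.1 -155.5] [ 532.9 -150.1]
9 [204 208  11  31 159] [209.3 221.8] z [ 2.4 14.8 56.3] rect 209.02638244628906 223.1399688720703 (7.0258870124816895, 29.995132446289062) 7.765166282653809
    [413.7 111.4] [415.6 107.8]
    [489.8 103.6] [489.2 100.3]
    [487.9  85.7] [487.3  83. ]
    [411.8  93.6] [413.8  90.6]
10 [245 208  65  12 347] [277.5 212. ] z [ 9.2 13.3 17.6] rect 277.04718017578125 212.08489990234375 (8.954800605773926, 64.3555908203125) 85.38934326171875
    [486.4   8.5] [485.8   8.5]
    [ 504.4 -156.1] [ 503.2 -150.6]
    [ 481.5 -158.5] [ 481.1 -152.9]
    [463.6   6. ] [463.8   6. ]
mat ((381.7854309082031, 189.21902465820312), (99.2463607788086, 53.28171920776367), 3.814074993133545) [array([ 486.9, -214.5]), array([ 625.9, -221. ]), array([ 616.5, -481.8]), array([ 477.1, -473.7])]
```

View pics/crop.png

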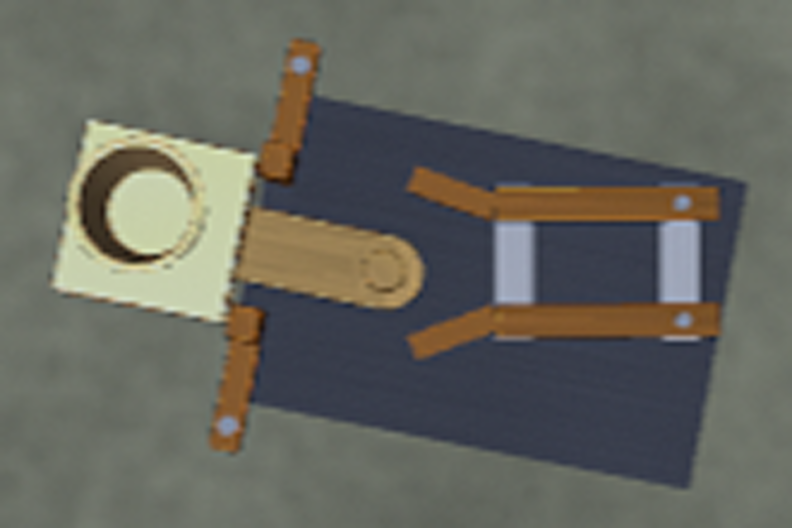

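The crop confirms the wooden board: its nose is at crop (424,270), its peg at (384,270), and it runs under the tiles between the posts. The rails stand turned anticlockwise in the picture from the jig axis. Next I'll work out the geometry.

```bash
python3 - <<'E'
from h import *
z=np.load("top0.npz"); p=z["p"];d=z["d"];c={k:z[k] for k in("vfov","cx","cy","pose")}
def C(x,y,h): return onz(c,160+(x+.5)/4.8-.5,145+(y+.5)/4.8-.5,h)[:2]
b1,b2=C(301,65,14),C(227,426,14); o=(b1+b2)/2; ex=b1-b2; print("bolts",b1,b2,np.linalg.norm(ex))
yj=ex/np.linalg.norm(ex)
xj=np.array([-yj[1],yj[0]]); 
if xj[1]<0: xj=-xj
print("jig o",o,"xj",xj,"yj",yj, "ang xj",np.arctan2(xj[1],xj[0]))
J=lambda q:np.round([(q-o)@xj,(q-o)@yj],1)
# rail bolts & inner edges, pivot
r1,r2=C(682,203,14),C(684,320,14)
e=dict(peg=C(384,270,50),nose=C(424,270,8),bTL=C(262,208,8),bTR=C(375,234,8),bBL=C(240,278,8),bBR=C(380,309,8),
 ra=C(500,220,14),rb=C(718,220,14),rc=C(500,305,14),rd=C(718,305,14),fl1=C(410,188,14),fl2=C(410,335,14),rb1=r1,rb2=r2,
 t1=C(90,120,38),t2=C(256,154,38),t3=C(52,288,38),t4=C(222,322,38),base1=C(746,185,0),base2=C(690,488,0))
for k,v in e.items(): print(k,v.round(1),J(v))
sw=o-50*xj; mid=(r1+r2)/2
print("swivel",sw,"rail ang from bolts",np.arctan2(*( J(mid)-[-50,0])[::-1]))
for a,b in(("ra","rb"),("rc","rd"),("bTL","bTR"),("bBL","bBR")):
  v=e[b]-e[a]; print(a,b,"ang vs -xj", np.arctan2(-(v@yj),-(v@xj)))
print("scene cal check"); 
E
```

```text
bolts [618.84384443  69.93560401] [424.55531128 103.13810694] 197.10515040208125
jig o [521.69957786  86.53685548] xj [0.16845071 0.98571008] yj [ 0.98571008 -0.16845071] ang xj 1.4015386175863096
peg [508.8  21.6] [-66.1  -1.7]
nose [510.8   0.7] [-86.5   3.8]
bTL [541.7  88.7] [ 5.5 19.3]
bTR [529.5  27.6] [-56.8  17.6]
bBL [503.7  99.3] [  9.5 -19.9]
bBR [489.2  23.7] [-67.4 -21.4]
ra [538.6 -39.2] [-121.1   37.9]
rb [ 542.1 -156.4] [-236.   61.]
rc [493.1 -40.5] [-130.    -6.8]
rd [ 496.4 -157.4] [-244.7   16.2]
fl1 [554.4   9.5] [-70.4  45.2]
fl2 [475.7   7.2] [-86. -32.]
rb1 [ 550.6 -136.8] [-215.3   66.2]
rb2 [ 487.9 -139.3] [-228.3    4.7]
t1 [583.5 178.3] [100.9  45.5]
t2 [568.2  90.8] [12.  45.1]
t3 [494.8 194.9] [102.3 -44.8]
t4 [479.6 105.6] [ 11.7 -44.7]
base1 [ 562.4 -173.1] [-249.1   83.9]
base2 [ 397.5 -146.4] [-250.5  -83.2]
swivel [513.27704225  37.25135158] rail ang from bolts 2.9383832057580705
ra rb ang vs -xj -0.19861075731055783
rc rd ang vs -xj -0.19783219812153252
bTL bTR ang vs -xj 0.028009672295192058
bBL bBR ang vs -xj 0.02005250174478092
scene cal check
```

Board heading, nose-ward, is about -1.764 rad in the world frame. The rails head about -1.541 rad, so the hand must turn about -2.55 units while drawing. Now moving over the peg, clear of everything.

```bash
cat > t.py <<'E'
# where: print offset to world target in tool axes, units
import sys; from h import *
from scipy.spatial.transform import Rotation as R
def st():
    s=bot.get_state(); w,x,y,z=s["tool_rot"]; return s,R.from_quat([x,y,z,w]).as_matrix()
def to(x,y,z,ang=None):
    s,M=st(); d=np.array([x,y,z])-s["position"]; a=np.arctan2(M[1,0],M[0,0])
    print("pos",s["position"].round(1),"xang",a.round(3),"tilt",M[2,:2].round(4),"units",(M.T@d/30).round(2),"turn", None if ang is None else round(-np.degrees(ang-a)/5,2),"F",s["ft_force"].round(1),"T",s["ft_torque"].round(2),"w",round(s["grip_width"],1),"gf",round(s["gripper_force"],1),"t",round(s["clock"],2))
if __name__=="__main__": to(*map(float,sys.argv[1:]))
E
python3 -m jog '[[0.9,-0.92,-0.27,0],[0.9,-0.92,-0.27,0],[0.9,-0.92,-0.27,0],[0.9,-0.92,-0.27,0],[0.9,-0.92,-0.27,0],[0.9,-0.92,-0.27,0],[0.9,-0.92,-0.27,0],[0.9,-0.92,-0.27,0]]'
python3 -m jog '[[0.9,-0.92,0,-1],[0.97,-0.85,0,-1],[1,-0.76,0,-1],[1,-0.66,0,-1],[1,-0.55,0,-1],[1,-0.45,0,-1],[1,-0.35,0,-1],[1,-0.26,0,-1]]'
python3 t.py 509 21 220 1.378
```

```text
clock: 0.77
position: [348.2, -329.2, 251.6]
tool_rot: [-0.0, 0.985, 0.171, -0.0]
ft_force: [1.1, -0.4, 0.1]
grip_width: 93.2
gripper_force: 0.0
clock: 1.43
position: [454.8, -69.8, 251.3]
tool_rot: [-0.0, 0.866, 0.5, -0.0]
ft_force: [0.8, 0.7, -0.6]
grip_width: 92.9
gripper_force: 0.0
pos [454.8 -69.8 251.3] xang 1.047 tilt [-0.0002 -0.0005] units [3.53 0.05 1.04] turn -3.8 F [ 0.8  0.7 -0.6] T [-0.06 -0.08 -0.04] w 92.9 gf 0.0 t 1.43
```

```bash
python3 -m jog '[[0.9,0,0.2,0],[0.9,0,0.2,0],[0.9,0,0.2,-1],[0.5,0,0.2,-1],[0.2,0,0,-1],[0,0,0,-0.8],[0,0,0,0]]' | head -2
python3 - <<'E'
from t import *
to(509,21,220,1.378)
p,d,c=grab("wrist"); save("w0.png",p); np.savez("w0.npz",p=p,d=d,**{k:c[k] for k in c}); print({k:(np.round(c[k],3).tolist()) for k in c if not isinstance(c[k],str)})
E
```

```text
clock: 2.02
position: [503.8, 18.1, 226.8]
pos [503.8  18.1 226.8] xang 1.376 tilt [ 0.     -0.0016] units [0.13 0.15 0.23] turn -0.02 F [-1.  -0.8  0.1] T [-0.   -0.1  -0.01] w 93.1 gf 0.0 t 2.02
{'vfov': 65.706, 'cx': 263.164, 'cy': 193.718, 'pose': [[0.981, 0.184, 0.06, 520.385], [-0.194, 0.937, 0.291, 99.926], [-0.003, -0.297, 0.955, 424.617], [0.0, 0.0, 0.0, 1.0]]}
```

View pics/w0.png

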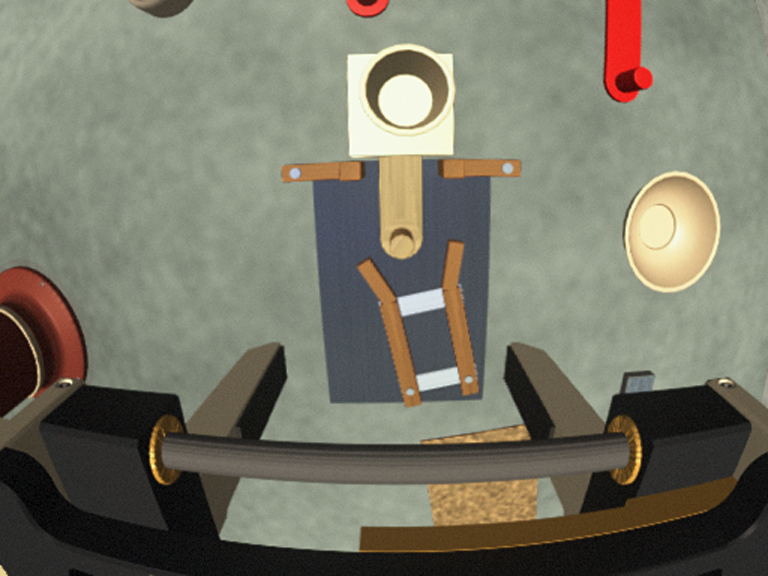

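The wrist view shows the peg top at (401,240), foot bolts at (294,173) and (508,168), and rail bolts at (410,392) and (468,380), all in enlarged pixels. Casting the fisheye rays next.

```bash
cat >> h.py <<'E'
def fish(c,u,v,z):
    f=192/np.tan(np.radians(float(c["vfov"]))/2); P=np.array(c["pose"])
    x,y=u-c["cx"],v-c["cy"]; r=np.hypot(x,y); t=r/f; k=np.sin(t)/max(r,1e-9)
    d=P[:3,:3]@np.array([x*k,-y*k,-np.cos(t)]); return P[:3,3]+d*(z-P[2,3])/d[2]
E
python3 - <<'E'
from h import *
z=np.load("w0.npz"); p=z["p"];c={k:z[k] for k in("vfov","cx","cy","pose")}
C=lambda x,y,h: fish(c,(x+.5)/1.5-.5,(y+.5)/1.5-.5,h)[:2]
b1,b2=C(508,168,14),C(294,173,14); print("bolts",b1,b2,np.linalg.norm(b1-b2)); o=(b1+b2)/2; yj=(b1-b2)/np.linalg.norm(b1-b2); xj=np.array([-yj[1],yj[0]])
print("o",o,"xj",xj,"sw",o-50*xj)
J=lambda q:np.round([(q-o)@xj,(q-o)@yj],1)
def sh(k,q): print(k,q.round(1),J(q))
sh("peg",C(401,240,50)); sh("nose",C(401,259,4))
sh("bl",C(380,180,8));sh("br",C(422,180,8));sh("bl2",C(380,235,8));sh("br2",C(422,235,8))
r1,r2=C(468,380,14),C(410,392,14);sh("r1",r1);sh("r2",r2);sh("mid",(r1+r2)/2)
# board & rail edges from colour
hsv=cv2.cvtColor(p,cv2.COLOR_RGB2HSV)
def edges(v,m,z,u0,u1):
    u=np.flatnonzero(m[v,u0:u1])+u0; return u
br=(hsv[...,0]<=17)&(hsv[...,1]>140)
for v in(205,215,225,235,245):
    u=edges(v,br,14,230,330); g=np.flatnonzero(np.diff(u)>10)
    if len(g): 
        i=g[np.argmax(np.diff(u)[g])]; L,Rr=fish(c,u[i]+.5,v,14)[:2],fish(c,u[i+1]-.5,v,14)[:2]; sh(f"rail v{v} {u[i]} {u[i+1]} L",L); sh("  R",Rr); sh("  mid",(L+Rr)/2)
E
```

```text
bolts [620.54857144  71.46352774] [424.89749064 104.84736342] 198.4787794811896
o [522.72303104  88.15544558] xj [0.16819851 0.98575314] sw [514.31310536  38.8677884 ]
peg [510.6  29.2] [-60.2  -2. ]
nose [505.9   2.1] [-87.7  -2.2]
bl [501.4  81. ] [-10.7 -19.8]
br [539.6  73.5] [-11.6  19.1]
bl2 [490.9  29.8] [-62.8 -21.5]
br2 [530.   22.2] [-63.8  18.3]
r1 [ 550.9 -136.7] [-216.9   65.6]
r2 [ 488.4 -138.4] [-229.1    4.2]
mid [ 519.6 -137.6] [-223.    34.9]
rail v205 264 298 L [493.1 -42.7] [-134.    -7.2]
  R [540.7 -52.2] [-135.3   41.3]
  mid [516.9 -47.5] [-134.7   17.1]
rail v215 267 299 L [494.4 -59. ] [-149.9   -3.1]
  R [539.7 -68.1] [-151.2   43. ]
  mid [517.1 -63.6] [-150.5   19.9]
rail v225 270 301 L [495.8 -75.8] [-166.1    1. ]
  R [540.2 -84.8] [-167.5   46.3]
  mid [518.  -80.3] [-166.8   23.7]
rail v235 272 303 L [495.7 -92.7] [-182.8    3.8]
  R [ 540.8 -102. ] [-184.4   49.8]
  mid [518.2 -97.3] [-183.6   26.8]
rail v245 275 306 L [ 497.1 -110.5] [-200.1    8.2]
  R [ 542.9 -120.1] [-201.9   54.9]
  mid [ 520.  -115.3] [-201.    31.6]
```

```bash
python3 - <<'E'
from h import *
z=np.load("w0.npz"); p=z["p"];d=z["d"];c={k:z[k] for k in("vfov","cx","cy","pose")}
f=192/np.tan(np.radians(float(c["vfov"]))/2);P=c["pose"]
out=[]
for v in range(140,185):
  for u in range(245,290):
    x,y=u-c["cx"],v-c["cy"];r=np.hypot(x,y);t=r/f
    k=np.tan(t)/max(r,1e-9)*d[v,u]; q=P[:3,:3]@np.array([x*k,-y*k,-d[v,u]])+P[:3,3]; out.append((u,v,*q))
o=np.array(out); m=(o[:,4]>44)&(o[:,4]<58); g=o[m]; print(len(g),g.mean(0).round(1),g.min(0).round(1),g.max(0).round(1))
uu=g[:,:2].astype(np.float32); (cc,rr)=cv2.minEnclosingCircle(uu); print(cc,rr,fish(c,cc[0],cc[1],50).round(1))
z=np.load("top0.npz"); d=z["d"];c={k:z[k] for k in("vfov","cx","cy","pose")}
W=cloud(c,d)[190:212,228:252].reshape(-1,3); g=W[(W[:,2]>44)&(W[:,2]<60)]; print("top",len(g),g.mean(0).round(1),g.min(0).round(1),g.max(0).round(1))
save("w0c.png",np.load("w0.npz")["p"][110:200,220:320],6)
E
```

```text
223 [267.8 163.3 510.5  24.4  49.4] [260.  155.  499.9  13.6  44. ] [276.  171.  521.2  34.4  51.5]
(267.9096374511719, 163.45181274414062) 8.500711441040039 [510.7  24.3  50. ]
top 58 [509.   22.4  49.4] [498.6  13.1  44.9] [518.6  33.2  57. ]
```

View pics/w0c.png

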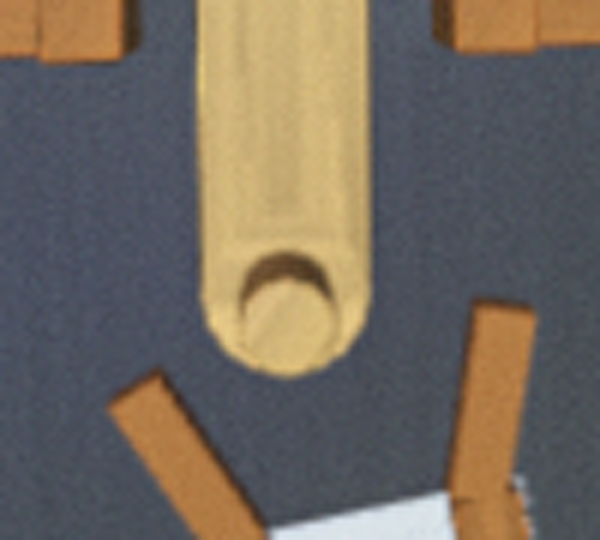

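Both views agree: the peg is at about (510, 23.5), the jig at (522,87), and the rail line runs through (513.9,38) and (519.5,-137). Descending with the fingers part-closed.

```bash
python3 t.py 510 23.5 20 1.378; python3 -m jog '[[0.22,0.17,0,0],[0,0,1,0],[0,0,1,0],[0,0,1,0],[0,0,1,0],[0,0,0,0],[0,0,0,0]]' 0.6|head -2;python3 t.py 510 23.5 20 1.378
```

```text
pos [503.8  17.5 227. ] xang 1.372 tilt [-0.0002 -0.0013] units [0.24 0.17 6.9 ] turn -0.06 F [-0.8  0.1 -0.3] T [-0.04 -0.1   0.05] w 92.9 gf 0.0 t 2.07
clock: 2.65
position: [509.9, 23.0, 106.8]
pos [509.9  23.  106.8] xang 1.373 tilt [-0.0006 -0.0027] units [0.02 0.01 2.89] turn -0.06 F [0.6 0.8 0.5] T [-0.01 -0.11 -0.  ] w 56.3 gf 0.0 t 2.65
```

```bash
python3 - <<'E'
from t import *
p,d,c=grab("wrist"); f=192/np.tan(np.radians(float(c["vfov"]))/2);P=np.array(c["pose"])
v,u=np.mgrid[:384,:512]; x=u-c["cx"];y=v-c["cy"];r=np.hypot(x,y)+1e-9;k=np.tan(r/f)/r*d
W=np.stack([x*k,-y*k,-d],-1)@P[:3,:3].T+P[:3,3]
m=(W[...,2]>45)&(W[...,2]<54)&(np.hypot(W[...,0]-510,W[...,1]-23.5)<22)
g=W[m]; print(m.sum(),g.mean(0).round(1),g.min(0).round(1),g.max(0).round(1))
E
python3 -m jog '[[0,0,0.9,0],[0,0,0.9,0],[0,0,0.9,0],[0,0,0.2,-0.05],[0,0,0,0],[0,0,0,0]]'|head -4;python3 t.py 510 23.5 20 1.378
```

```text
432 [510.6  24.5  49.5] [499.8  13.3  45. ] [520.9  34.6  52. ]
clock: 3.2
position: [512.3, 23.4, 22.3]
tool_rot: [0.001, 0.772, 0.636, 0.001]
ft_force: [-0.3, 0.3, -0.3]
pos [512.3  23.4  22.3] xang 1.378 tilt [0.0011 0.0033] units [-0.01 -0.08  0.08] turn -0.0 F [-0.3  0.3 -0.3] T [-0.05 -0.09  0.03] w 55.7 gf 0.0 t 3.2
```

```bash
python3 -m jog '[[0.02,-0.04,0.05,0],[0,0,0,0],[0,0,0,0],[0,0,0,0],[0,0,0,0],[0,0,0,0],[0,0,0,0],[0,0,0,0]]' 0.1;python3 t.py 510.5 24 20 1.378
```

```text
clock: 3.87
position: [509.4, 23.8, 19.0]
tool_rot: [-0.0, 0.772, 0.636, -0.0]
ft_force: [0.1, -1.1, -1.7]
grip_width: 10.4
gripper_force: 0.0
pos [509.4  23.8  19. ] xang 1.378 tilt [ 0. -0.] units [ 0.01  0.04 -0.03] turn -0.0 F [ 0.1 -1.1 -1.7] T [-0.06 -0.04 -0.02] w 10.4 gf 0.0 t 3.87
```

```bash
python3 - <<'E'
from t import *
p,d,c=grab("wrist"); save("w1.png",p)
E
```

```text
(no output)
```

View pics/w1.png

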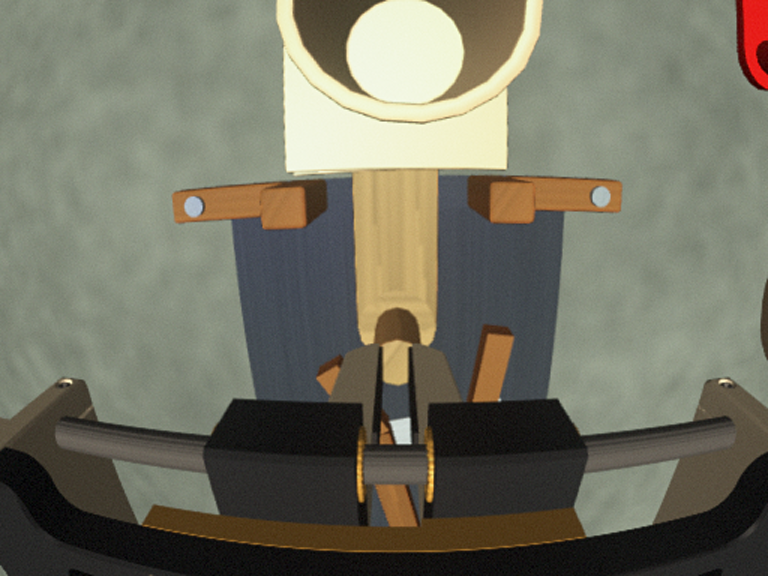

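The view shows the peg's top at (397,365), framed by the fingers, yet the width reads 10.4 mm with no force. I'll check the depth there before doing anything.

```bash
python3 - <<'E'
from t import *
p,d,c=grab("wrist"); f=192/np.tan(np.radians(float(c["vfov"]))/2);P=np.array(c["pose"])
v,u=np.mgrid[:384,:512]; x=u-c["cx"];y=v-c["cy"];r=np.hypot(x,y)+1e-9;k=np.tan(r/f)/r*d
W=np.stack([x*k,-y*k,-d],-1)@P[:3,:3].T+P[:3,3]
s,M=st(); T=(W-s["position"])@M
for a,b in[(397,315),(397,330),(397,350),(397,365),(397,380),(360,350),(362,360),(435,350),(440,365),(383,350),(411,350),(381,375),(413,375)]:
    print(a,b,"W",W[int(b/1.5),int(a/1.5)].round(1),"tool",T[int(b/1.5),int(a/1.5)].round(1))
to(510.5,24,20)
E
```

```text
397 315 W [511.9  34.3  21.8] tool [10.8  0.5 -2.9]
397 330 W [511.9  34.1  39.5] tool [ 10.5   0.5 -20.6]
397 350 W [511.   29.8  50. ] tool [  6.1   0.5 -31.1]
397 365 W [509.7  23.3  50.6] tool [ -0.5   0.5 -31.6]
397 380 W [508.2  15.6  49.3] tool [ -8.3   0.5 -30.4]
360 350 W [497.6  35.5  56.6] tool [  9.2 -13.8 -37.7]
362 360 W [498.8  35.1  65.7] tool [  9.  -12.6 -46.8]
435 350 W [526.7  30.1  57.4] tool [  9.5  15.8 -38.5]
440 365 W [527.3  29.6  69.8] tool [  9.1  16.5 -50.9]
383 350 W [506.   32.6  53.9] tool [  7.9  -5.  -34.9]
411 350 W [517.3  30.3  53.8] tool [  7.9   6.5 -34.9]
381 375 W [506.   32.5  75.6] tool [  7.9  -4.9 -56.6]
413 375 W [517.   29.9  74.7] tool [  7.4   6.3 -55.8]
pos [509.4  23.8  18.9] xang 1.378 tilt [ 0.     -0.0001] units [ 0.01  0.04 -0.04] turn None F [0.3 0.2 0.3] T [-0.01 -0.08 -0.03] w 9.8 gf 0.0 t 3.97
```

The depth says the peg is centred between the fingers, but the visible fingertips end at about z = 54 mm, just above the peg's 50 mm top. The reported TCP z is 19. I'll check with the independent scene camera before going lower.

```bash
python3 - <<'E'
from t import *
p,d,c=grab("scene"); W=cloud(c,d); save("s1.png",p[110:250,170:340],4.5)
m=(np.hypot(W[...,0]-510,W[...,1]-24)<32); m[:110]=0
for v in range(150,215,4):
    u=np.flatnonzero(m[v]); 
    if len(u): print(v,u.min(),u.max(),[W[v,k].round(0).tolist() for k in u[::4]][:6])
# projection of TCP
P=np.linalg.inv(np.array(c["pose"])); f=192/np.tan(np.radians(c["vfov"])/2)
for z in(19,54): q=P@[509.4,23.8,z,1]; print(z,c["cx"]-f*q[0]/q[2],c["cy"]+f*q[1]/q[2])
E
```

```text
150 243 265 [[497.0, -5.0, 153.0], [520.0, -2.0, 163.0], [533.0, 23.0, 160.0], [541.0, 29.0, 162.0]]
162 249 251 [[492.0, 16.0, 108.0]]
166 249 254 [[486.0, 20.0, 91.0], [513.0, 14.0, 107.0]]
170 249 254 [[490.0, 17.0, 82.0], [513.0, 14.0, 94.0]]
174 250 261 [[495.0, 17.0, 72.0], [521.0, 12.0, 87.0], [528.0, 20.0, 88.0]]
178 250 261 [[499.0, 14.0, 62.0], [524.0, 10.0, 77.0], [528.0, 20.0, 76.0]]
182 252 260 [[503.0, 18.0, 51.0], [525.0, 15.0, 63.0], [529.0, 26.0, 61.0]]
186 251 259 [[504.0, 13.0, 40.0], [522.0, 14.0, 50.0], [520.0, 29.0, 43.0]]
190 252 263 [[512.0, 11.0, 33.0], [517.0, 20.0, 32.0], [499.0, 47.0, 11.0]]
194 246 267 [[480.0, 12.0, 1.0], [498.0, 14.0, 10.0], [517.0, 14.0, 21.0], [521.0, 25.0, 19.0], [515.0, 42.0, 9.0], [521.0, 51.0, 8.0]]
198 244 267 [[494.0, -4.0, 2.0], [501.0, 5.0, 2.0], [518.0, 6.0, 11.0], [523.0, 17.0, 10.0], [528.0, 26.0, 9.0], [535.0, 35.0, 9.0]]
202 248 263 [[516.0, -5.0, 2.0], [527.0, 4.0, 4.0], [532.0, 13.0, 3.0], [535.0, 24.0, 1.0]]
19 255.36272513694453 192.0991754051383
54 255.29224526416127 181.27030826291988
```

View pics/s1.png

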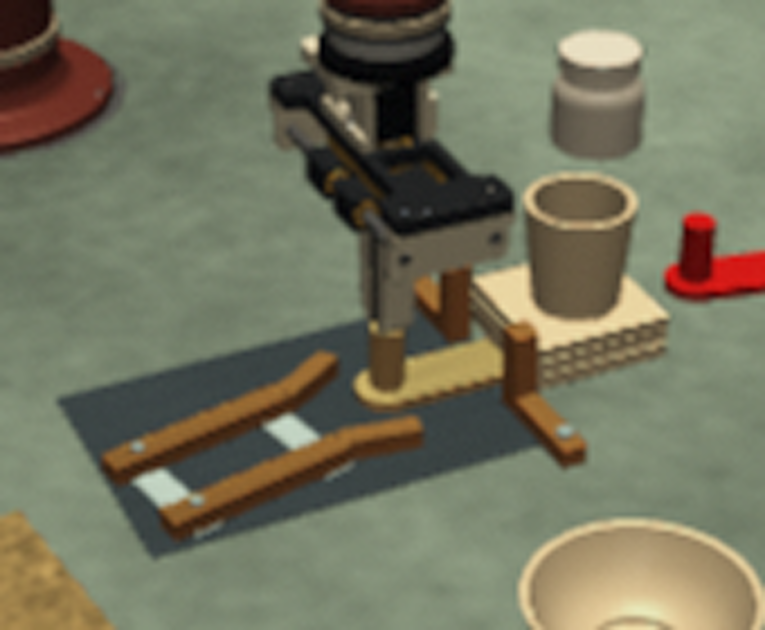

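Both cameras show the fingertips resting just above the peg's top, at real z of about 53, so the true finger end is about 33 mm above the reported TCP. Laterally it is centred. I'll reopen and go down in steps, watching the force.

```bash
python3 -m jog '[[0,0,0,0],[0,0,0,0],[0,0,0,0],[0,0,0,0],[0,0,0.3,0],[0,0,0.2,0],[0,0,0,0]]' 0.6;python3 t.py 510.5 24 20 1.378
cat >tip.py <<'E'
from t import *
p,d,c=grab("wrist"); f=192/np.tan(np.radians(float(c["vfov"]))/2);P=np.array(c["pose"])
v,u=np.mgrid[:384,:512]; x=u-c["cx"];y=v-c["cy"];r=np.hypot(x,y)+1e-9;k=np.tan(r/f)/r*d
W=np.stack([x*k,-y*k,-d],-1)@P[:3,:3].T+P[:3,3]; s,M=st(); T=(W-s["position"])@M
w=s["grip_width"]/2
for sg in(-1,1):
    yy=sg*T[...,1]; m=(yy>w+3)&(yy<w+12)&(T[...,0]>3)&(T[...,0]<12)&(W[...,2]>18)
    g=T[m]; print(sg,m.sum(),"tip tool z",np.percentile(g[:,2],[90,97,100]).round(1) if len(g) else None)
m=(W[...,2]>45)&(W[...,2]<53)&(np.hypot(T[...,0],T[...,1])<16); print("peg top tool",T[m].mean(0).round(1),m.sum())
to(510.5,24,20)
E
python3 tip.py
```

```text
clock: 4.6
position: [508.1, 23.6, 2.4]
tool_rot: [-0.001, 0.772, 0.636, -0.001]
ft_force: [-0.8, 0.3, -0.4]
grip_width: 51.2
gripper_force: 0.0
pos [508.1  23.6   2.4] xang 1.378 tilt [-0.0009 -0.0029] units [ 0.03  0.07 -0.59] turn 0.0 F [-0.8  0.3 -0.4] T [ 0.   -0.05  0.02] w 51.2 gf 0.0 t 4.6
-1 1034 tip tool z [-44.9 -37.8 -30.9]
1 1015 tip tool z [-44.8 -38.  -30.7]
peg top tool [  1.5   1.6 -46.5] 1015
pos [508.4  23.7   2.9] xang 1.378 tilt [-0.0007 -0.0023] units [ 0.02  0.06 -0.57] turn None F [-0.1  0.1 -1.1] T [ 0.02 -0.1  -0.05] w 53.7 gf 0.0 t 4.65
```

```bash
python3 -m jog '[[0,0,0.25,0],[0,0,0.2,0],[0,0,0,0],[0,0,0,0]]' |grep -E 'pos|force'; python3 tip.py
```

```text
position: [509.0, 23.8, -10.1]
ft_force: [0.7, 0.6, -0.7]
gripper_force: 0.0
-1 1089 tip tool z [-44.5 -37.4 -31.8]
1 1069 tip tool z [-44.8 -37.9 -31.3]
peg top tool [  1.3   0.9 -59.1] 1147
pos [509.3  23.9  -9.7] xang 1.378 tilt [-0.     -0.0004] units [ 0.01  0.04 -0.99] turn None F [ 0.2 -0.6 -0.7] T [-0.06 -0.15  0.02] w 56.1 gf 0.0 t 5.03
```

```bash
python3 -m jog '[[0.04,0.03,0,0],[0,0,0,0],[0,0,0,0],[0,0,0,0],[0,0,0,0],[0,0,0,0],[0,0,0,0],[0,0,0,0]]' 0 |grep -vE 'rot';python3 t.py 510.5 24 20 1.378
```

```text
clock: 5.7
position: [510.6, 24.9, -9.4]
ft_force: [-1.1, -0.6, 0.9]
grip_width: 21.1
gripper_force: 30.0
pos [510.6  24.9  -9.4] xang 1.378 tilt [0.0001 0.0002] units [-0.03  0.   -0.98] turn -0.0 F [-1.1 -0.6  0.9] T [-0.08 -0.04 -0.07] w 21.1 gf 30.0 t 5.7
```

Gripped: the pads are at 21.1 mm, about the peg's 22 mm, with 30 N. The peg is at (510.6,24.9). I'll draw gently in 20 mm calls along the rail line, turning about -0.57 units per call and checking the force each time.

```bash
python3 -m jog '[[-0.04,0.013,0,-0.07],[-0.04,0.013,0,-0.07],[-0.08,0.026,0,-0.07],[-0.08,0.026,0,-0.07],[-0.08,0.026,0,-0.07],[-0.08,0.026,0,-0.07]]' |grep -E 'force';python3 t.py 514.2 4.9 -9.5 1.428
```

```text
ft_force: [0.6, 5.3, -0.3]
gripper_force: 30.0
pos [512.7  13.3  -9.4] xang 1.416 tilt [0.0018 0.0006] units [-0.27  0.09  0.  ] turn -0.13 F [ 0.6  5.3 -0.3] T [ 1.05 -0.14  0.04] w 21.7 gf 30.0 t 6.2
```

```bash
python3 -m jog '[[-0.075,0.02,0,-0.06],[-0.075,0.02,0,-0.06],[-0.075,0.02,0,-0.06],[-0.075,0.02,0,-0.06],[-0.075,0.02,0,-0.06],[-0.075,0.02,0,-0.06],[-0.075,0.02,0,-0.06],[-0.075,0.02,0,-0.06]]' |grep -E 'force';python3 t.py 516 -22 -9.5 1.5
```

```text
ft_force: [-0.3, 4.8, 0.3]
gripper_force: 30.0
pos [514.7  -6.   -9.4] xang 1.457 tilt [0.0006 0.0003] units [-0.53  0.1   0.  ] turn -0.49 F [-0.3  4.8  0.3] T [ 1.14 -0.26  0.  ] w 21.7 gf 30.0 t 6.87
```

```bash
python3 -m jog '[[-0.075,0.014,0,-0.065],[-0.075,0.014,0,-0.065],[-0.075,0.014,0,-0.065],[-0.075,0.012,0,-0.065],[-0.075,0.012,0,-0.065],[-0.075,0.012,0,-0.065],[-0.075,0.012,0,-0.065],[-0.075,0.012,0,-0.065]]' |grep -E 'force';python3 t.py 516.4 -40 -9.5 1.54
```

```text
ft_force: [0.4, 5.7, 1.3]
gripper_force: 30.0
pos [516.2 -23.6  -9.4] xang 1.503 tilt [0.0015 0.0007] units [-0.55  0.04  0.  ] turn -0.43 F [0.4 5.7 1.3] T [ 1.2  -0.25 -0.03] w 21.3 gf 30.0 t 7.53
```

```bash
python3 -m jog '[[-0.07,0.005,0,-0.065],[-0.07,0.005,0,-0.065],[-0.07,0.005,0,-0.065],[-0.07,0.005,0,-0.065],[-0.07,0.005,0,-0.065]]' |grep -E 'force';python3 t.py 516.6 -45 -9.5 1.56
```

```text
ft_force: [1.1, 2.4, 2.4]
gripper_force: 30.0
pos [515.9 -36.3  -9.4] xang 1.53 tilt [-0.0014 -0.0002] units [-0.29  0.03  0.  ] turn -0.35 F [1.1 2.4 2.4] T [ 0.5  -0.21 -0.03] w 21.9 gf 30.0 t 7.95
```

```bash
python3 -m jog '[[-0.07,0.004,0,-0.08],[-0.07,0.004,0,-0.08],[-0.07,0.004,0,-0.08],[-0.07,0.004,0,-0.08],[-0.07,0.004,0,-0.08]]' |grep -E 'force';python3 t.py 516.9 -57 -9.5 1.585
```

```text
ft_force: [0.8, 2.5, 3.9]
gripper_force: 30.0
pos [516.4 -45.5  -9.4] xang 1.566 tilt [0.0001 0.0001] units [-0.38  0.02  0.  ] turn -0.22 F [0.8 2.5 3.9] T [ 0.48 -0.15 -0.04] w 21.3 gf 30.0 t 8.37
```

```bash
python3 - <<'E'
from t import *
p,d,c=grab("wrist"); save("w2.png",p)
E
```

```text
(no output)
```

View pics/w2.png

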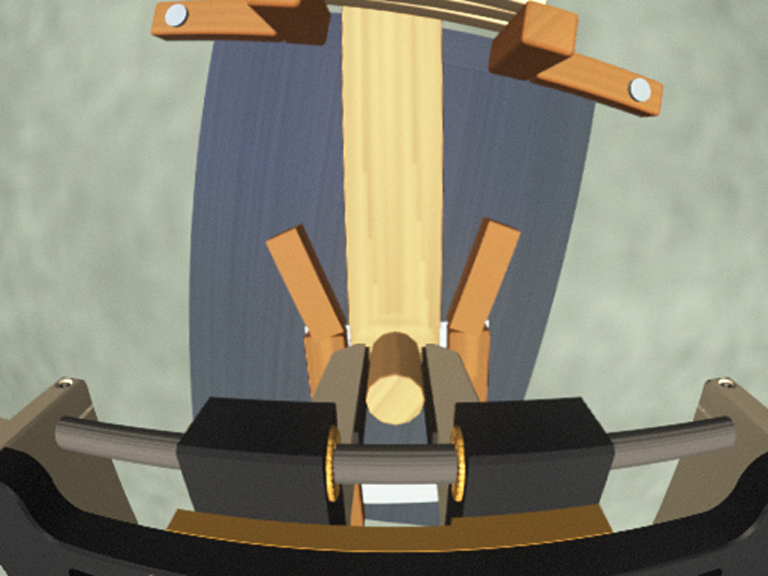

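The view shows the board centred in the channel mouth, with the rails' inner edges at about (347,330) and (450,330). It passes the left post with a gap of about 6 mm. Continuing along the rail line.

```bash
python3 -m jog '[[-0.07,0.004,0,-0.05],[-0.07,0.004,0,-0.05],[-0.07,0.004,0,-0.05],[-0.07,0.004,0,-0.05],[-0.07,0.003,0,-0.05],[-0.07,0.003,0,-0.05]]' |grep -E 'force';python3 t.py 517.6 -75 -9.5 1.598
```

```text
ft_force: [-0.2, 3.7, 4.7]
gripper_force: 30.0
pos [517.2 -58.   -9.4] xang 1.592 tilt [0.0003 0.0002] units [-0.57  0.    0.  ] turn -0.07 F [-0.2  3.7  4.7] T [ 0.6  -0.1   0.07] w 21.8 gf 30.0 t 8.92
```

```bash
python3 -m jog '[[-0.07,0.003,-0.01,-0.02],[-0.07,0.003,0,-0.02],[-0.07,0.003,0,-0.02],[-0.07,0.002,0,0],[-0.07,0.002,0,0],[-0.07,0.002,0,0]]' |grep -E 'force';python3 t.py 517.7 -75 -9.5 1.6
```

```text
ft_force: [1.0, 1.5, 1.3]
gripper_force: 30.0
pos [517.5 -71.2  -9.4] xang 1.596 tilt [-0.0004 -0.0007] units [-0.13  0.    0.  ] turn -0.04 F [1.  1.5 1.3] T [ 0.24 -0.06 -0.01] w 21.4 gf 30.0 t 9.42
```

```bash
python3 -m jog '[[-0.07,0.001,0,0],[-0.07,0.001,0,0],[-0.07,0.001,0,0],[-0.07,0.001,0,0],[-0.07,0.001,0,0],[-0.07,0.001,0,0],[-0.07,0.001,0,0]]' |grep -E 'force';python3 t.py 518.4 -98 -9.5 1.602
```

```text
ft_force: [-0.4, 1.4, -0.1]
gripper_force: 30.0
pos [518.1 -85.8  -9.4] xang 1.596 tilt [-0.0002 -0.0007] units [-0.41 -0.    0.  ] turn -0.07 F [-0.4  1.4 -0.1] T [ 0.05 -0.04  0.01] w 21.6 gf 30.0 t 10.0
```

```bash
python3 -m jog '[[-0.07,0,0,0],[-0.07,0,0,0],[-0.07,0,0,0],[-0.07,0,0,0],[-0.07,0,0,0],[-0.07,0,0,0],[0,0,0,0],[0,0,0,0]]' |grep -E 'force'
python3 - <<'E'
from t import *
to(518,-98,-9.5,1.602)
p,d,c=grab("scene"); save("s3.png",p[80:280,120:400],2.8)
W=cloud(c,d); 
E
```

```text
ft_force: [-0.3, -0.6, -0.2]
gripper_force: 30.0
pos [518.7 -98.2  -9.3] xang 1.596 tilt [-0.0002 -0.0001] units [ 0.01 -0.02  0.01] turn -0.07 F [-0.3 -0.6 -0.2] T [-0.11 -0.12 -0.  ] w 21.3 gf 30.0 t 10.67
```

View pics/s3.png

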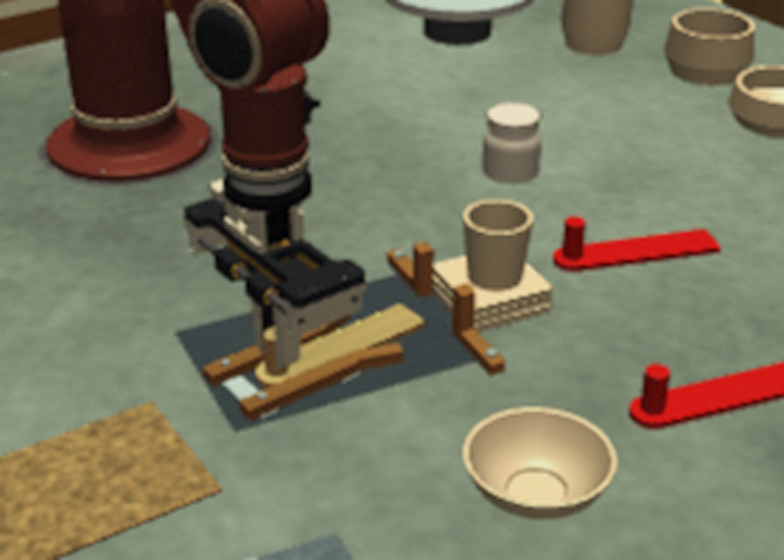

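The board is well clear of the posts, and the three tiles and cup stand together upright on the bench (crop (497,260)). Lifting gently, straight up.

```bash
python3 -m jog '[[0,0,-0.05,0],[0,0,-0.1,0],[0,0,-0.1,0],[0,0,-0.1,0],[0,0,-0.15,0],[0,0,-0.15,0],[0,0,-0.15,0],[0,0,-0.15,0]]' |grep -E 'force'; python3 -m jog '[[0,0,-0.2,0],[0,0,-0.25,0],[0,0,-0.3,0],[0,0,-0.3,0],[0,0,-0.3,0],[0,0,-0.2,0],[0,0,-0.1,0],[0,0,0,0]]' |grep -E 'force'
cat > bd.py <<'E'
from t import *
p,d,c=grab("scene"); W=cloud(c,d); s,M=st(); T=(W-s["position"])@M
m=(abs(T[...,1])<18)&(T[...,0]>10)&(T[...,0]<165)&(T[...,2]<5)&(T[...,2]>-60)
hs=cv2.cvtColor(p,cv2.COLOR_RGB2HSV); m&=(hs[...,0]>14)&(hs[...,0]<26)&(hs[...,1]>70)
for a in range(10,165,20):
    q=m&(T[...,0]>=a)&(T[...,0]<a+20); 
    if q.sum(): print(a,q.sum(),"z med",np.median(W[q][:,2]).round(1))
to(553,-418,40,1.602)
E
python3 bd.py
```

```text
ft_force: [-0.2, 0.2, -2.1]
gripper_force: 30.0
ft_force: [-0.3, -0.6, -1.9]
gripper_force: 30.0
10 41 z med 88.4
30 61 z med 88.8
50 58 z med 88.5
70 65 z med 88.2
90 62 z med 88.5
110 56 z med 88.5
130 54 z med 88.4
150 18 z med 87.5
pos [518.9 -97.9  69.1] xang 1.596 tilt [-0.0001  0.0006] units [-10.69   0.86   0.97] turn -0.06 F [-0.4  0.2 -1.5] T [-0.07 -0.1  -0.03] w 21.7 gf 30.0 t 12.1
```

The board is held level, with its top at 88 mm along its length. Carrying it to the mat.

```bash
python3 -m jog '[[-0.3,0.02,0,0],[-0.6,0.05,0,0],[-0.8,0.06,0,0],[-0.8,0.07,0,0],[-0.8,0.07,0,0],[-0.8,0.07,0,0],[-0.8,0.07,0,0],[-0.8,0.07,0,0]]' |grep -E 'force'; python3 -m jog '[[-0.8,0.06,0,0],[-0.8,0.06,0,0],[-0.8,0.06,0,0],[-0.8,0.06,0,0],[-0.8,0.06,0,0],[-0.5,0.05,0,0],[-0.3,0,0,0],[0,0,0,0]]' |grep -E 'force'
python3 bd.py
```

```text
ft_force: [0.1, 0.9, -1.3]
gripper_force: 30.0
ft_force: [-0.7, 0.2, -0.8]
gripper_force: 30.0
10 103 z med 86.4
30 101 z med 86.1
50 105 z med 86.0
70 99 z med 86.3
90 92 z med 86.2
110 99 z med 85.9
130 92 z med 85.7
150 22 z med 85.6
pos [ 550.6 -412.9   67.6] xang 1.595 tilt [ 0.001  -0.0016] units [-0.17  0.08  0.92] turn -0.08 F [ 0.2  1.2 -1. ] T [-0.11 -0.11  0.03] w 21.5 gf 30.0 t 13.48
```

```bash
python3 -m jog '[[-0.1,0.06,0.1,0],[0,0,0.3,0],[0,0,0.5,0],[0,0,0.5,0],[0,0,0.4,0],[0,0,0.3,0],[0,0,0.15,0],[0,0,0,0]]' |grep -E 'force';python3 t.py 553 -418 -5.3; python3 -m jog '[[0,0,0.05,0],[0,0,0.05,0],[0,0,0.05,0],[0,0,0,0]]'|grep -E 'force';python3 t.py 553 -418 -5.3
```

```text
ft_force: [-0.5, 0.8, -1.0]
gripper_force: 30.0
pos [ 5.530e+02 -4.142e+02 -2.000e-01] xang 1.597 tilt [ 0.0015 -0.002 ] units [-0.13 -0.    0.17] turn None F [-0.5  0.8 -1. ] T [-0.11 -0.08 -0.02] w 21.5 gf 30.0 t 14.15
ft_force: [-0.2, 0.1, -2.1]
gripper_force: 30.0
pos [ 553.8 -415.2   -3. ] xang 1.596 tilt [-0.0003  0.0004] units [-0.09 -0.03  0.08] turn None F [-0.2  0.1 -2.1] T [-0.06 -0.06  0.02] w 21.4 gf 30.0 t 14.48
```

```bash
python3 -m jog '[[0,0,0.03,0],[0,0,0.03,0],[0,0,0.01,0],[0,0,0,0]]'|grep -E 'force';python3 t.py 553 -418 -5.3;python3 bd.py
```

```text
ft_force: [-0.5, -0.9, -1.3]
gripper_force: 30.0
pos [ 553.7 -415.1   -5.3] xang 1.596 tilt [-0.      0.0001] units [-0.1  -0.02  0.  ] turn None F [-0.5 -0.9 -1.3] T [-0.1  -0.07  0.01] w 21.1 gf 30.0 t 14.82
10 90 z med 13.7
30 103 z med 13.9
50 106 z med 13.9
70 104 z med 14.2
90 93 z med 13.6
110 95 z med 13.8
130 98 z med 13.7
150 50 z med 12.1
pos [ 553.7 -415.1   -5.3] xang 1.597 tilt [0.     0.0001] units [-0.1  -0.02 -1.51] turn -0.06 F [-0.2  0.2 -0.4] T [-0.06 -0.09 -0.03] w 21.4 gf 30.0 t 14.87
```

```bash
python3 -m jog '[[0,0,0.02,0],[0,0,0.02,0],[0,0,0,0],[0,0,0,0]]'|grep -E 'force';python3 t.py 553 -418 -5.3
```

```text
ft_force: [-1.7, 1.3, 5.8]
gripper_force: 30.0
pos [ 553.8 -415.1   -5.3] xang 1.596 tilt [-0.0005  0.0002] units [-0.09 -0.03 -0.  ] turn None F [-1.7  1.3  5.8] T [ 0.1   0.39 -0.  ] w 21.6 gf 30.0 t 15.2
```

Contact: the board rests on the mat. Releasing it, rising straight up, then checking everything.

```bash
python3 -m jog '[[0,0,-0.03,0],[0,0,0,0],[0,0,0,0],[0,0,0,0],[0,0,0,0],[0,0,0,0],[0,0,0,0]]' 0.6|grep -E 'force|width'; python3 -m jog '[[0,0,-0.3,0],[0,0,-0.6,0],[0,0,-0.9,0],[0,0,-1,0],[0,0,-1,0],[0,0,-1,0],[0,0,-0.5,0],[0,0,0,0]]'|grep -E 'force|pos'
python3 -m jog '[[-0.5,0,0,0],[-1,0,0,0],[-1,0,0,0],[-1,0,0,0],[-1,0,0,0],[-1,0,0,0],[-0.5,0,0,0],[0,0,0,0]]'|grep -E 'force|pos'
python3 - <<'E'
from t import *
p,d,c=grab("top"); save("end.png",p); W=cloud(c,d)
hs=cv2.cvtColor(p,cv2.COLOR_RGB2HSV)
g=lambda x0,x1,y0,y1,z0,z1:(W[...,0]>x0)&(W[...,0]<x1)&(W[...,1]>y0)&(W[...,1]<y1)&(W[...,2]>z0)&(W[...,2]<z1)
for n,m in(("peg",g(500,600,-460,-380,40,60)),("tiles",g(440,620,60,220,25,40)),("cup",g(440,620,60,220,85,115))):
    print(n,m.sum(),W[m].mean(0).round(1),np.percentile(W[m],5,0).round(1),np.percentile(W[m],95,0).round(1))
E
```

```text
ft_force: [-1.2, 1.1, 0.4]
grip_width: 55.3
gripper_force: 0.0
position: [556.6, -416.1, 159.3]
ft_force: [0.0, -0.8, -0.1]
gripper_force: 0.0
position: [555.3, -599.1, 149.7]
ft_force: [0.2, -0.9, 0.0]
gripper_force: 0.0
peg 70 [ 552.3 -415.    52.5] [ 543.8 -424.9   43.3] [ 561.1 -406.9   57.5]
tiles 884 [526.3 135.5  31.3] [488.5  98.4  26.2] [571.9 182.5  37.6]
cup 214 [536.5 145.2  97.6] [505.4 111.9  89.5] [565.5 172.8 102.3]
```

View pics/end.png

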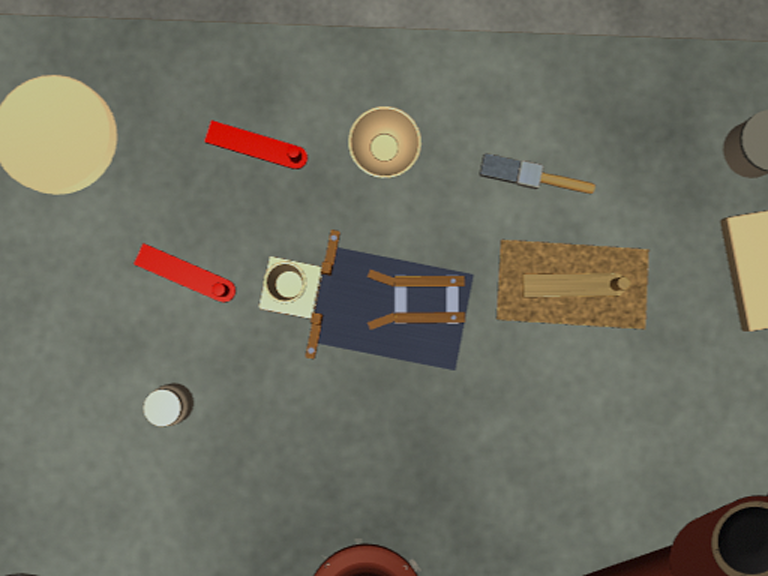

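The board lies flat on the mat at (575,285). The tiles and cup are stacked on the bench at (290,287), with the cup rim at about 100 mm. The bystanders haven't moved and the arm is clear, so I'm handing in.

```bash
python3 -c "
from cell import bot
print(bot.hand_in())"
```

```text
the job is handed in; nothing more can be done
None
```

I drew the board out along the askew rails and laid it flat on the cork mat; the tiles and cup are standing stacked on the bench, and the job was handed in at about 17 s with no result returned.

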